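# Clamp the cutting rule on the pastry board

### The job

The wooden cutting rule lies under one of the two bridge clamps on the birch board. Turn that clamp's knob clockwise until its foot touches the rule, then an eighth of a turn (45 degrees) more, and let go. Leave the empty clamp's knob as it is, and do not push the rule out of its place.

Things in the scene. Friction and masses are not known exactly. Their poses are not given: they have to be found in the camera images.
- clamp: The clamp to tighten: aluminium bridge fixed on the board, astride the rule; an identical empty clamp stands elsewhere. Beam 170 x 30 mm, top 74 mm above the board; 134 mm clear between its posts. Origin on the board under its middle (board 4 mm above the counter), y along the beam, z up. Under the beam a sprung rubber foot, 28 mm across, sinks 4.5 mm per rad of the knob.
- clamp_grip (a point): Centre of the dark wooden bar grip on the clamp's knob, on its vertical axis, 108 mm above the board. Bar 64 mm long, 13 wide, 24 high, its underside 22 mm above the beam, on a steel neck 22 mm thick. x along the bar, y across it, z up; it turns with the knob, which keeps its height. Grip the bar across its width from above.
- clamp_knob (a joint): Turn of that knob in rad, growing clockwise from above (tightening), travel 0 to 2.2; starts between 0.1 and 0.55, the foot clear of the rule. The foot touches at 0.75, the bar then in line with the beam; an eighth of a turn more is 1.535, the bar 45 degrees clockwise past the beam's line. Stiff (0.06 N m, up to 0.1 when pressing); it stays where it is left.
- rule: The loose cutting rule, a plain strip of brown wood 240 x 36 x 12 mm lying flat on the board, crosswise under the clamp's beam. Origin at the centre of its underside, x along it.
- spare_bar_end (a point): Point 30 mm out from the axis along the bar grip of the empty clamp's knob (108 mm above the board). This clamp has nothing beneath its foot and is not to be turned.
Not all that is in view belongs to the job. What is shaped like the clamp but purple or yellow is not meant.

How it is judged:
By the outcome, as a careful person would: the job done as asked, in the order asked, and still so for the second after the job is handed in, with the robot touching nothing.
It also fails if it takes over 29 s, if anything falls off the work surface, if the arm or the gripper's body presses on something with over 40 N, if the wrist force passes 120 N, or if a joint passes its speed limit or range.

### The arm

A 6-joint arm with a two-finger parallel gripper is mounted at the origin on the work surface. World frame = base frame: x ahead of the robot, y to its left, z up, the work surface at z = 0. Lengths are in m, angles in rad, forces in N, time in s.
With the tool pointing down it reaches from about 0.3 to 0.875 m from the base axis. Payload 6.4 kg.
Tool frame: the origin (TCP) lies at the very end of the fingers, on their centre line; the grasp point (between the pads) lies ctrl.hold_point_z behind it (ctrl.hold_point_z is the distance from the TCP to the grasp point, in m); z points along the fingers, x is the direction in which the jaws open and shut, and the axes are right-handed (so a half turn about z gives the same grasp; the last joint's range is limited). The gripper opens to 88 mm and grips with 3 to 60 N. Pads are 18 mm wide; open, the fingers measure 123 mm over their backs; the gripper's body (75 mm by 187 mm) begins 45 mm behind the grasp point.
Start: joints at [-1.403, 0.181, 1.607, -0, 1.354, -0.206], TCP at [0.21, -0.535, 0.239] pointing down, gripper open.
Joint ranges: [-2.99, 2.99], [-0.89, 2.07], [0.3, 2.58], [-1.14, 4.28], [0, 2.63], [-3.12, 3.12]. Speed limits (rad/s): [2.57, 2.57, 3.01, 3.14, 3.14, 3.14].

### API

Orientations are given as a unit quaternion [w, x, y, z].
In Python, from cell import observe, viewer, close_job, search_frame, spot_point, ctrl gives the robot as it stands.
- The arm moves only by the tool play_rows, never from a script. Its argument "targets" is a list of rows, each a list of 3 entries, a list of its own where there are three numbers: the turn, a rotation vector about the tool's x, y, z in units of 8 degrees (1.0 is 8 degrees), then the shift along the tool's x, y, z in units of 50 mm (1.0 is 50 mm), then the finger opening in mm, from 0 to 88.1. A call has 1 to 20 rows; each row is the pose to reach, as a shift and turn from the pose measured when the call began, along the tool's axes at that moment; what a row does not reach only later rows make up. A row lasts 1/8 s, in which the tool goes at most 62.5 mm and 10.7 degrees, less where a joint would pass 70% of its speed; a pose out of reach is approached as far as the arm can. A call with a gripper value outside its range is refused whole. The fingers move at their own pace and stop on an object; the grip force is fixed at half the most. Time passes only in rows, so rows that repeat a pose let the fingers close. It gives the time, the measured TCP pose, the force and the opening at its end, in the units of the state.
- observe(): the state, without advancing time (a new reading comes with each control period).
- viewer.capture(name): name is "side" or "top"; returns a dict with "frame" (480x640x3 uint8, red, green, blue), "fovy" (degrees; the focal length in pixels is half the picture's height over the tangent of half this angle, whatever the lens; pixels are square), "cx", "cy" (the principal point, pixels), "xyz" and "attitude" of the camera in the world. Camera axes: x right, y up, looking along -z (the intrinsics and any distortion apply to the point x, -y, -z); pixel columns grow to the right and rows downward; lengths in m; the calibration is good to about 2 mm. A picture is of the moment at which its call begins. There is no depth.
- close_job(): hands the job in, once; it reports no verdict.
Trained networks look in a picture, given as the dict that the camera call returned (one of the last four; its "shot" number tells which), for a name from the list of things; names that differ only in an ending like _2 or _b are one class to them, and where a whole thing is asked for, a point or a joint stands for the part that bears it (a point fixed in the world has none). Each returns a list of dicts, best first, with "conf" (0 to 1); they miss things now and then, are a little off and sometimes report something else, mostly with a low value. They report only what shows in the picture. A call takes as long as a camera call. They do not tell look-alikes from the thing itself.
- search_frame(thing, picture): "box" ([centre column, centre row, width, height] in pixels, round what is visible of it).
- spot_point(thing, picture): "position" ([row, column] in pixels: a listed point, or the origin of a listed thing).
The state is a dict: "time_s": time; "joints": joint angles; "dq": joint speeds; "joint_efforts": joint torques, N m; "eef_pos": TCP position; "tcp_rot": TCP orientation; "ft_force": force on the tool from outside, world axes, zero at the start; "ft_torque": the same for the moment, N m; "finger_gap": opening from 0.0 (shut) to 1.0 (fully open).
Only numpy, scipy, OpenCV 4.12 (cv2) and the standard library are available. Lean on these libraries where they do the work, as an engineer would, in place of code of your own. Each camera call takes 0.05 s, during which the arm holds its last target.

## Working session

There is one attempt and no reset: what is moved stays moved. The work goes in short steps, Python scripts to look and compute and a tool call to move; the robot and the scene stay as the last step left them, time stands still between calls to the robot, and variables do not carry over. Pictures are saved under pics/ and viewed, and the job is handed in when it is done.

Besides the shell and the picture viewer there is one more tool, called after ">>>" as a command line: name --argument value ..., lists and objects as JSON in quotes. play_rows: Moves the arm, as the interface text tells. Its arguments: {"type":"object","properties":{"targets":{"type":"array"}},"required":["targets"]}

```bash
ls; mkdir -p pics; python3 - <<'E'
from cell import observe, viewer, search_frame, spot_point, ctrl
import cv2,pickle
print(observe(), ctrl.hold_point_z)
for n in ("top","side"):
    p=viewer.capture(n); cv2.imwrite(f"pics/{n}0.png",p["frame"][...,::-1]); pickle.dump(p,open(f"{n}0.pkl","wb"))
    print(n,{k:v for k,v in p.items() if k!="frame"})
    for t in ("clamp","rule"): print(t,search_frame(t,p))
    for t in ("clamp","clamp_grip","rule","spare_bar_end"): print(t,spot_point(t,p))
E
```

```text
pics
{'time_s': 0.0, 'joints': array([-1.40333188e+00,  1.81538728e-01,  1.60796457e+00, -2.39432299e-06,
        1.35378819e+00, -2.06260947e-01]), 'dq': array([-0.00152295,  0.00050155, -0.00027736,  0.0015646 , -0.00026977,
       -0.00069128]), 'joint_efforts': array([ 1.03108848e-04, -4.33870447e+01, -3.41847467e+01,  7.02504278e-02,
        3.83855717e-02, -1.32358546e-04]), 'eef_pos': array([ 0.20987343, -0.53477711,  0.23783242]), 'tcp_rot': array([-6.11356692e-04,  8.26161514e-01, -5.63432721e-01, -5.89708537e-04]), 'ft_force': array([ 0.40623446,  0.60057052, -0.84882716]), 'ft_torque': array([ 0.00790853,  0.03685955, -0.00507751]), 'finger_gap': 0.998868179195443} 0.0187
top {'fovy': 52.86469664608293, 'cx': 320.60677762156337, 'cy': 247.2799741695446, 'xyz': array([0.32962444, 0.1446879 , 1.24526975]), 'attitude': array([-0.70114455, -0.01928597,  0.02402473,  0.71235327]), 'shot': 1}
clamp [{'box': [255.6, 329.7, 69.1, 47.4], 'conf': 0.87}, {'box': [312.0, 209.7, 70.2, 37.2], 'conf': 0.75}, {'box': [157.6, 265.8, 80.2, 27.2], 'conf': 0.63}]
rule [{'box': [310.5, 206.0, 
[... 604 characters left out ...]
 0.38047858,  0.85182215]), 'shot': 2}
clamp [{'box': [175.0, 406.5, 95.0, 109.3], 'conf': 0.94}, {'box': [284.9, 245.7, 51.8, 80.0], 'conf': 0.89}, {'box': [483.0, 235.1, 24.4, 26.5], 'conf': 0.64}, {'box': [347.6, 373.9, 50.9, 107.0], 'conf': 0.57}]
rule [{'box': [282.9, 254.9, 104.5, 44.5], 'conf': 0.73}]
clamp [{'position': [382.0, 354.9], 'conf': 0.97}, {'position': [257.4, 284.9], 'conf': 0.92}, {'position': [413.1, 181.0], 'conf': 0.8}, {'position': [223.4, 490.9], 'conf': 0.65}]
clamp_grip [{'position': [219.0, 282.0], 'conf': 0.72}, {'position': [380.4, 170.6], 'conf': 0.65}]
rule [{'position': [251.7, 279.5], 'conf': 0.57}]
spare_bar_end [{'position': [146.5, 347.1], 'conf': 0.68}]
```

View pics/top0.png

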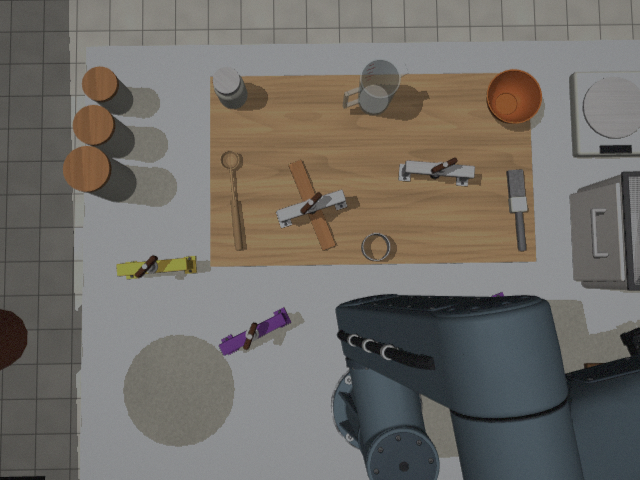

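View pics/side0.png

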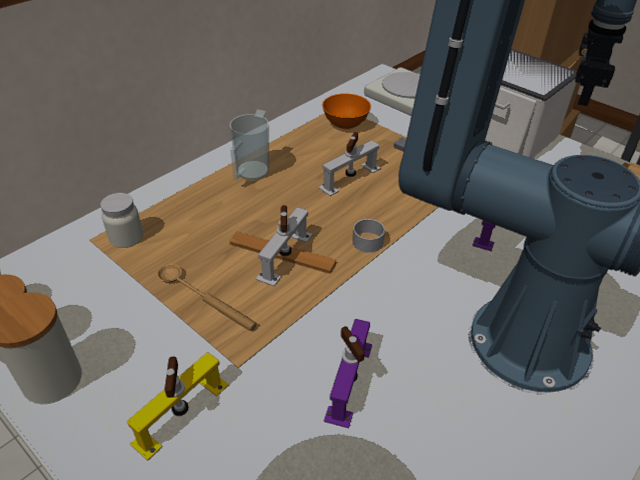

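```bash
python3 - <<'E'
import cv2
a=cv2.imread("pics/top0.png")[150:270,250:400];cv2.imwrite("pics/topc.png",cv2.resize(a,None,fx=5,fy=5,interpolation=cv2.INTER_CUBIC))
a=cv2.imread("pics/side0.png")[180:300,220:350];cv2.imwrite("pics/sidec.png",cv2.resize(a,None,fx=5,fy=5,interpolation=cv2.INTER_CUBIC))
E
```

```text
(no output)
```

View pics/topc.png

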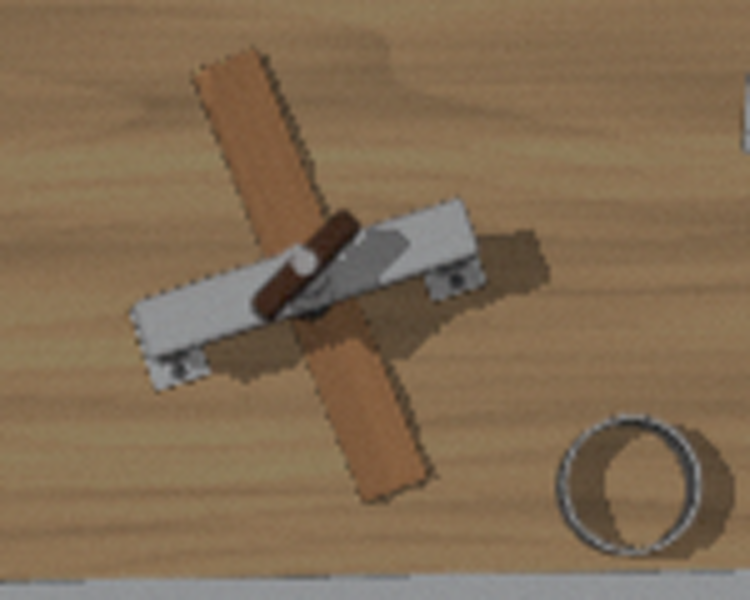

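View pics/sidec.png

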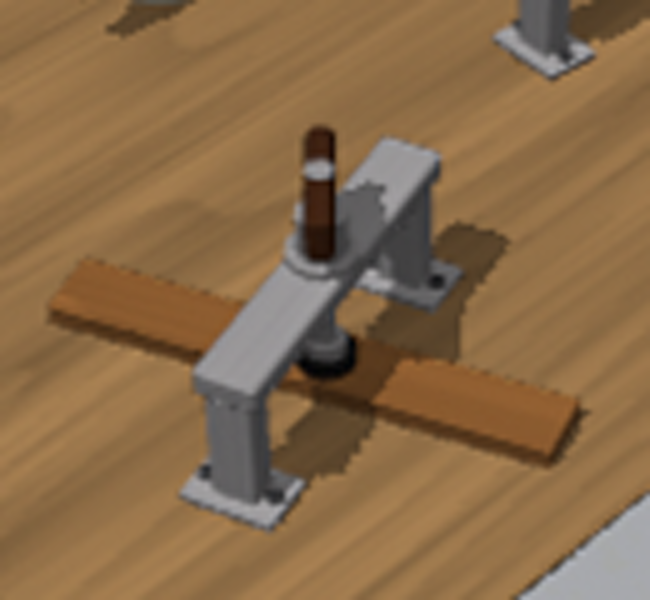

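The picture shows four candidates in the top view: aluminium at (311,207), aluminium at (438,172), yellow at (150,266) and purple at (252,335). Only the one at (311,207) is aluminium and has the brown rule under its beam, and both crops confirm this. The spare clamp is at (438,172). Next I measure the target clamp.

```bash
cat > h.py <<'E'
import numpy as np
from scipy.spatial.transform import Rotation as R
def rot(q): return R.from_quat(q,scalar_first=True)
def ray(p,u,v):
    f=240/np.tan(np.radians(p["fovy"])/2)
    d=np.array([(u-p["cx"])/f,-(v-p["cy"])/f,-1]); return p["xyz"],rot(p["attitude"]).apply(d)
def atz(p,u,v,z):
    o,d=ray(p,u,v); return o+d*(z-o[2])/d[2]
def proj(p,X):
    f=240/np.tan(np.radians(p["fovy"])/2)
    c=rot(p["attitude"]).inv().apply(np.asarray(X)-p["xyz"]); return p["cx"]+f*c[...,0]/-c[...,2], p["cy"]-f*c[...,1]/-c[...,2]
def model(p,img,o,th,phi,s=5,off=(0,0)):
    import cv2
    # o xy, th beam yaw, phi bar yaw
    def line(cx,z,yaw,L,W,col):
        c,sn=np.cos(yaw),np.sin(yaw); P=np.array([[a*L/2*c-b*W/2*sn+o[0],a*L/2*sn+b*W/2*c+o[1],z] for a,b in ((1,1),(1,-1),(-1,-1),(-1,1))])
        u,v=proj(p,P); q=np.stack([(u-off[0]+.5)*s,(v-off[1]+.5)*s],1).astype(int)
        cv2.polylines(img,[q],True,col,1)
    line(0,.078,th,.170,.030,(0,255,0)); line(0,.124,phi,.064,.013,(0,255,255)); line(0,.100,phi,.064,.013,(255,255,0))
E
python3 - <<'E'
import pickle,cv2,numpy as np
from h import *
p=pickle.load(open("top0.pkl","rb")); s=pickle.load(open("side0.pkl","rb"))
# dark brown bar mask
for n,q,(u0,u1,v0,v1),z in (("top",p,(295,330,188,218),.124),("side",s,(270,300,200,240),.112)):
    f=q["frame"][v0:v1,u0:u1].astype(int); m=(f.sum(2)<170)&(f[...,0]>f[...,2]+15)
    ys,xs=np.nonzero(m); print(n,m.sum(),xs.mean()+u0,ys.mean()+v0)
    for r in m: print("".join(".#"[int(x)] for x in r))
# beam corners from top crop /5
for u,v in ((133,312),(460,200),(478,243),(148,352)): print("beam",atz(p,250+u/5,150+v/5,.078))
for u,v in ((262,312),(350,215)): print("bar",atz(p,250+u/5,150+v/5,.124))
print("cap",atz(p,250+305/5,150+262/5,.124))
for u,v in ((195,72),(263,50),(432,478),(370,502)): print("rule",atz(p,250+u/5,150+v/5,.016))
E
```

```text
top 121 310.9504132231405 203.77685950413223
...................................
...................................
...................................
...................................
.......................#...........
.....................####..........
....................######.........
....................#######........
...................#######.........
..................#######..........
.................#######...........
.................######............
..................####.............
...................##..............
...................#...............
............#......................
...........###.....................
..........#####.#..................
.........#######...................
........#######....................
.......#######...............#.....
......#######......................
......######..........##...........
......#####..........#.............
.......###..........#..............
.............#....##...............
.........#...#.###..........#......
...................................
...#..........#....................
...........
[... 1047 characters left out ...]
#..............
..............................
..............................
..............................
..............................
..............................
..............................
..............................
..............................
beam [0.48780283 0.2419253  0.078     ]
beam [0.54039376 0.08182754 0.078     ]
beam [0.51910399 0.0734454  0.078     ]
beam [0.46813461 0.23484678 0.078     ]
bar [0.48065253 0.1778466  0.124     ]
bar [0.52576434 0.13599433 0.124     ]
cap [0.50389219 0.15740619 0.124     ]
rule [0.6201998  0.21385203 0.016     ]
rule [0.6311778  0.17865629 0.016     ]
rule [0.40862095 0.09547018 0.016     ]
rule [0.39685159 0.12731617 0.016     ]
```

```bash
python3 - <<'E'
import pickle,cv2,numpy as np
from h import *
p=pickle.load(open("top0.pkl","rb")); s=pickle.load(open("side0.pkl","rb"))
o=(.5037,.1575)
ims=[]
for n,q,(u0,v0) in (("top",p,(270,170)),("side",s,(240,190))):
    im=cv2.resize(q["frame"][v0:v0+75,u0:u0+80,::-1].copy(),None,fx=5,fy=5,interpolation=cv2.INTER_NEAREST)
    model(q,im,o,np.radians(-72.1),np.radians(-43),5,(u0,v0)); ims.append(im)
cv2.imwrite("pics/ov.png",np.hstack(ims))
print("spare",atz(p,445,166,.124), [atz(p,u,v,.078) for u,v in ((403,168),(473,172))])
# bar axis fit by PCA of mask
f=p["frame"][188:213,295:326].astype(int); m=((f.sum(2)<170)&(f[...,0]>f[...,2]+15)).astype(np.uint8)
ys,xs=np.nonzero(m); k=xs>4; W=np.array([atz(p,x+295,y+188,.124)[:2] for x,y in zip(xs,ys)])
w,V=np.linalg.eigh(np.cov(W.T)); print(W.mean(0),np.degrees(np.arctan2(V[1,1],V[0,1])))
E
```

```text
spare [ 0.58549921 -0.15937601  0.124     ] [array([ 0.59254378, -0.06864911,  0.078     ]), array([ 0.58011264, -0.24009871,  0.078     ])]
[0.50339593 0.15725322] 134.91921096590065
```

View pics/ov.png

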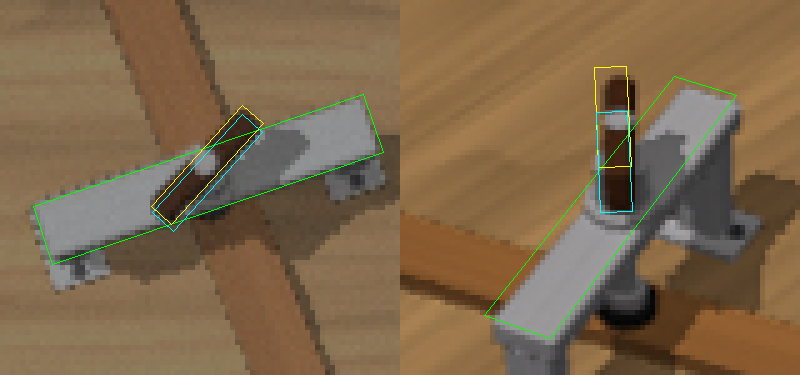

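```bash
python3 - <<'E'
import pickle,cv2,numpy as np
from h import *
from scipy.optimize import least_squares
p=pickle.load(open("top0.pkl","rb")); s=pickle.load(open("side0.pkl","rb"))
for n,q,(u0,v0) in (("top",p,(270,175)),("side",s,(255,195))):
    im=cv2.resize(q["frame"][v0:v0+60,u0:u0+80,::-1].copy(),None,fx=10,fy=10,interpolation=cv2.INTER_CUBIC)
    for k in range(0,80,10): cv2.putText(im,str(u0+k),(k*10,10),0,.4,(0,0,255)); cv2.line(im,(k*10,0),(k*10,600),(0,0,255),1)
    for k in range(0,60,10): cv2.putText(im,str(v0+k),(0,k*10+10),0,.4,(0,0,255)); cv2.line(im,(0,k*10),(800,k*10),(0,0,255),1)
    cv2.imwrite(f"pics/{n}g.png",im)
E
```

```text
(no output)
```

View pics/topg.png

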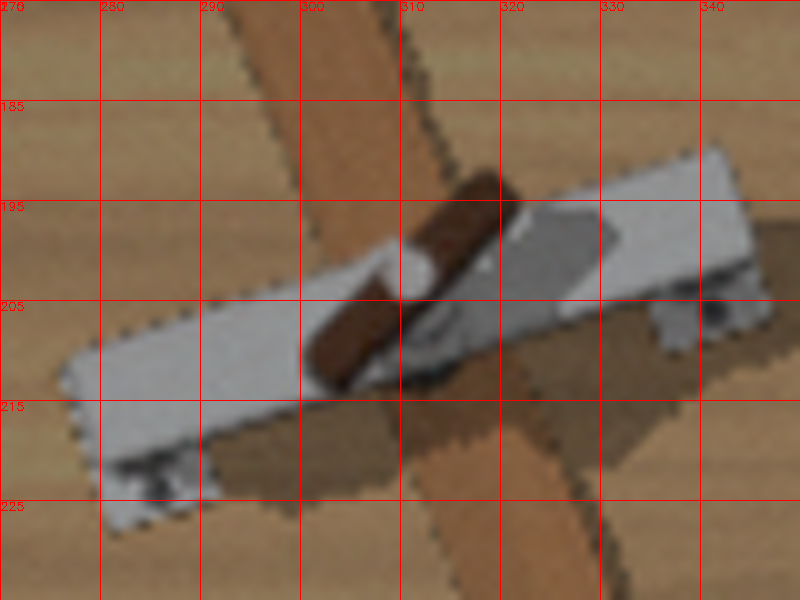

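View pics/sideg.png

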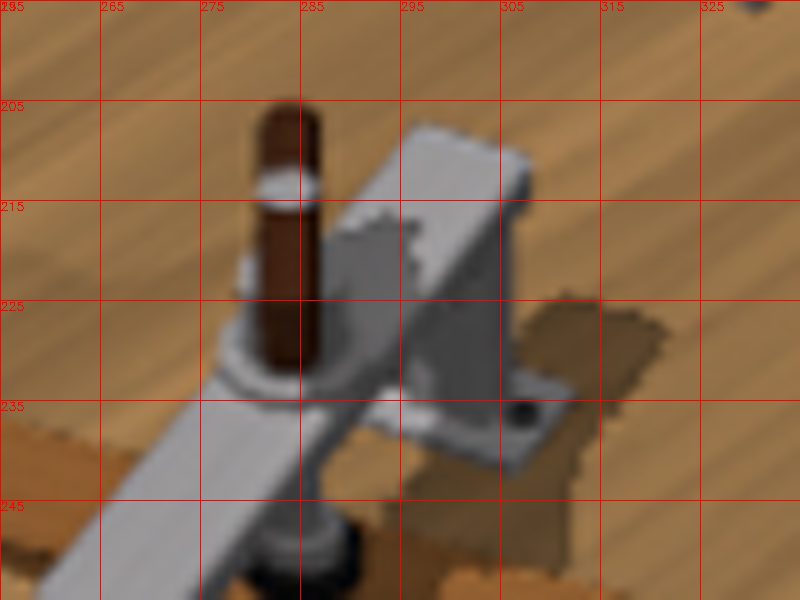

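```bash
python3 - <<'E'
import pickle,numpy as np
from h import *
from scipy.optimize import least_squares
p=pickle.load(open("top0.pkl","rb")); s=pickle.load(open("side0.pkl","rb"))
B=np.array([(276.5,211.5),(341.2,189.5),(345.2,201),(281,221.8)])-.45
bar=np.array([(303,212),(319.8,193.3)])-.45
W=np.array([atz(p,*b,.078) for b in B]);print(W,W.mean(0))
e=W[1]-W[0];f=W[2]-W[3];print(np.degrees(np.arctan2(e[1],e[0])),np.degrees(np.arctan2(f[1],f[0])))
b=np.array([atz(p,*x,.124) for x in bar]);d=b[1]-b[0];print(b,b.mean(0),np.degrees(np.arctan2(d[1],d[0])),np.linalg.norm(d))
c1=atz(p,310.05,201.9,.125);c2=atz(s,283.4,213.3,.125);print("cap",c1,c2)
print("side beam far corners",[atz(s,*x,.078) for x in ((296.6,206.8),(307.5,211))])
o1,d1=ray(p,310.05,201.9);o2,d2=ray(s,283.4,213.3)
A=np.stack([d1,-d2],1);t=np.linalg.lstsq(A,o2-o1,rcond=None)[0];print("tri",o1+t[0]*d1,o2+t[1]*d2)
E
```

```text
[[0.49112727 0.24322751 0.078     ]
 [0.54277933 0.08483551 0.078     ]
 [0.51434409 0.07560994 0.078     ]
 [0.46577947 0.23256576 0.078     ]] [0.50350754 0.15905968 0.078     ]
-71.93871179316874 -72.80710140752478
[[0.48264603 0.17746871 0.124     ]
 [0.52614165 0.13751151 0.124     ]] [0.50439384 0.15749011 0.124     ] -42.57209717435357 0.05906307779800989
cap [0.50494805 0.15959798 0.125     ] [0.49942692 0.15780899 0.125     ]
side beam far corners [array([0.5358329 , 0.08300486, 0.078     ]), array([0.50851256, 0.07703733, 0.078     ])]
tri [0.50514861 0.15961504 0.12371847] [0.50114892 0.15618394 0.12304685]
```

```bash
cat >> h.py <<'E'
def plan(st,pos,yaw):
    """tool-down pose with tool x at yaw (deg) -> turn units, shift units"""
    r0=rot(st["tcp_rot"]); y=np.radians(yaw); x=np.array([np.cos(y),np.sin(y),0]); z=np.array([0,0,-1.]); 
    r1=R.from_matrix(np.stack([x,np.cross(z,x),z],1))
    return np.round(np.degrees((r0.inv()*r1).as_rotvec())/8,3), np.round(r0.inv().apply(np.asarray(pos)-st["eef_pos"])/.05,3)
def yawof(st): 
    m=rot(st["tcp_rot"]).as_matrix(); return np.degrees(np.arctan2(m[1,0],m[0,0])), m[:,2]
E
python3 - <<'E'
from cell import observe
from h import *
print(plan(observe(),[.502,.158,.19],47.2))
E
```

```text
(array([  0.   ,  -0.   , -14.473]), array([-10.776, -10.5  ,   0.974]))
```

>>> play_rows --targets '[[[0,0,-14.47],[-10.78,-10.5,0.4],88],[[0,0,-14.47],[-10.78,-10.5,0.4],88],[[0,0,-14.47],[-10.78,-10.5,0.4],88],[[0,0,-14.47],[-10.78,-10.5,0.4],88],[[0,0,-14.47],[-10.78,-10.5,0.4],88],[[0,0,-14.47],[-10.78,-10.5,0.4],88],[[0,0,-14.47],[-10.78,-10.5,0.4],88],[[0,0,-14.47],[-10.78,-10.5,0.4],88],[[0,0,-14.47],[-10.78,-10.5,0.4],88],[[0,0,-14.47],[-10.78,-10.5,0.4],88],[[0,0,-14.47],[-10.78,-10.5,0.4],88],[[0,0,-14.47],[-10.78,-10.5,0.4],88],[[0,0,-14.47],[-10.78,-10.5,0.98],88],[[0,0,-14.47],[-10.78,-10.5,0.98],88],[[0,0,-14.47],[-10.78,-10.5,0.98],88],[[0,0,-14.47],[-10.78,-10.5,0.98],88],[[0,0,-14.47],[-10.78,-10.5,0.98],88]]'

```text
time_s: 2.82
eef_pos: [0.5024, 0.1576, 0.1907]
tcp_rot: [0.0, 0.917, 0.4, 0.001]
ft_force: [-0.9, 0.2, 0.5]
finger_gap: 0.999
```

```bash
cat > look.py <<'E'
import sys,cv2,pickle
from cell import observe, viewer
from h import *
n=sys.argv[1]; st=observe(); print(st["time_s"],st["eef_pos"],yawof(st),st["ft_force"],st["ft_torque"],st["finger_gap"])
ims=[]
for c,(u0,v0) in (("top",(270,165)),("side",(245,160))):
    p=viewer.capture(c); pickle.dump((st,p),open(f"{c}{n}.pkl","wb"))
    ims.append(cv2.resize(p["frame"][v0:v0+100,u0:u0+80,::-1],None,fx=5,fy=5,interpolation=cv2.INTER_CUBIC))
    print(c,"tcp px",proj(p,st["eef_pos"]))
cv2.imwrite(f"pics/l{n}.png",cv2.hconcat(ims))
E
python3 look.py 1
```

```text
2.825 [0.50242908 0.15756762 0.19071678] (np.float64(47.107235425308744), array([ 1.66755571e-03,  9.44507732e-05, -9.99998605e-01])) [-0.89143268  0.19807837  0.46688313] [ 0.01941307 -0.11868808 -0.03166873] 0.9985594321378565
top tcp px (np.float64(310.5230029383247), np.float64(198.39252041379257))
side tcp px (np.float64(281.4413372717766), np.float64(186.74902327156875))
```

View pics/l1.png

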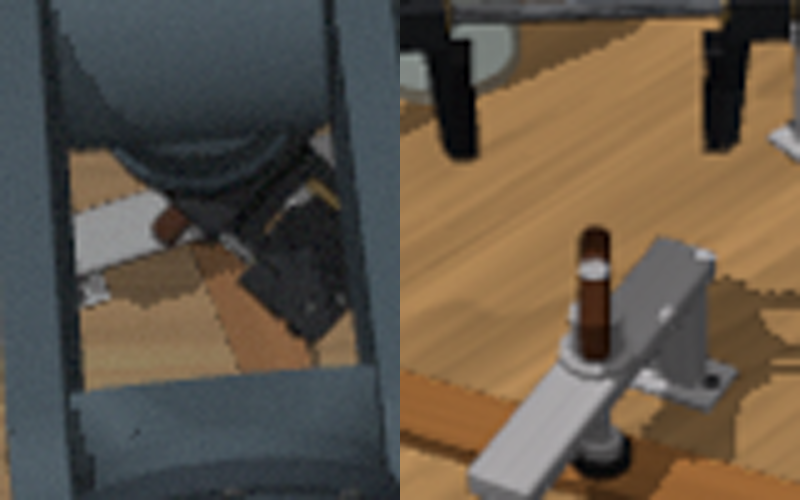

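```bash
python3 - <<'E'
import pickle
from h import *
st,s=pickle.load(open("side1.pkl","rb"))
for b in ((1.3,1),(1.3,2),(1.3,3)): print(b,atz(s,283.4-b[0],213.3-b[1],.125))
# predicted tip corners (finger pads inner faces at +-44mm x, +-9mm y)
r=rot(st["tcp_rot"])
for x in (-.044,-.0615,.044,.0615):
  for y in (-.009,.009): print(x,y,proj(s,st["eef_pos"]+r.apply([x,y,0])))
E
python3 - <<'E'
import pickle,cv2
st,s=pickle.load(open("side1.pkl","rb"))
cv2.imwrite("pics/tips.png",cv2.resize(s["frame"][160:235,245:320,::-1],None,fx=8,fy=8,interpolation=cv2.INTER_NEAREST))
E
```

```text
(1.3, 1) [0.50362258 0.15738271 0.125     ]
(1.3, 2) [0.50591263 0.1551235  0.125     ]
(1.3, 3) [0.50821189 0.1528552  0.125     ]
-0.044 -0.009 (np.float64(304.08400615146434), np.float64(188.74915935837666))
-0.044 0.009 (np.float64(303.557123994018), np.float64(183.24338260367045))
-0.0615 -0.009 (np.float64(312.99823235168515), np.float64(188.43960661309202))
-0.0615 0.009 (np.float64(312.36931408732926), np.float64(182.9439241104144))
0.044 -0.009 (np.float64(258.9316159049523), np.float64(190.3171077190119))
0.044 0.009 (np.float64(258.92531226901275), np.float64(184.76007424887223))
0.0615 -0.009 (np.float64(249.88695280757548), np.float64(190.63118997686365))
0.0615 0.009 (np.float64(249.98568026120972), np.float64(185.06386351158363))
```

View pics/tips.png

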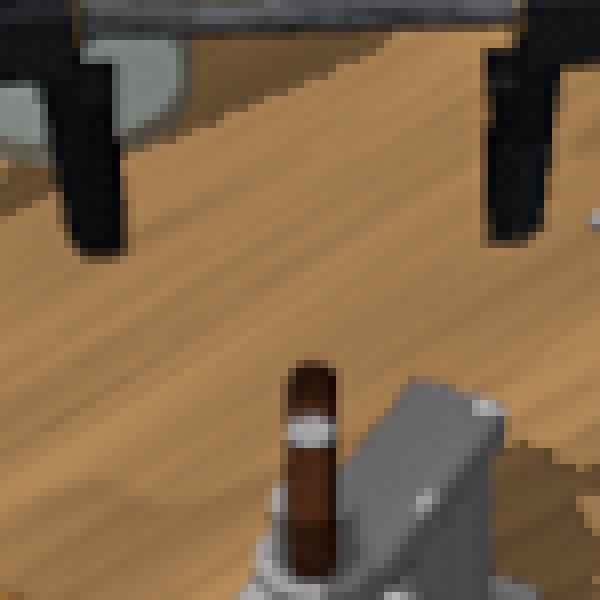

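```bash
python3 - <<'E'
from cell import observe
from h import *
print(plan(observe(),[.504,.158,.103],47.2))
E
```

```text
(array([ 0.005, -0.006, -0.009]), array([0.026, 0.021, 1.747]))
```

>>> play_rows --targets '[[[0,0,-0.01],[0.03,0.02,0.8],88],[[0,0,-0.01],[0.03,0.02,1.4],88],[[0,0,-0.01],[0.03,0.02,1.74],60],[[0,0,-0.01],[0.03,0.02,1.74],40],[[0,0,-0.01],[0.03,0.02,1.74],30]]'

```text
time_s: 3.55
eef_pos: [0.505, 0.1583, 0.1045]
tcp_rot: [0.0, 0.916, 0.4, 0.001]
ft_force: [1.1, -0.6, -0.5]
finger_gap: 0.682
```

```bash
python3 look.py 2
```

```text
3.55 [0.50501668 0.1582659  0.104534  ] (np.float64(47.209092666866695), array([ 2.92580651e-03,  2.45149710e-04, -9.99995690e-01])) [ 1.10264722 -0.58539854 -0.47411781] [-0.02163274 -0.15591967 -0.01282436] 0.6823476070743234
top tcp px (np.float64(310.74343482698583), np.float64(203.19647164878512))
side tcp px (np.float64(281.6217386422017), np.float64(219.85812148482924))
```

View pics/l2.png

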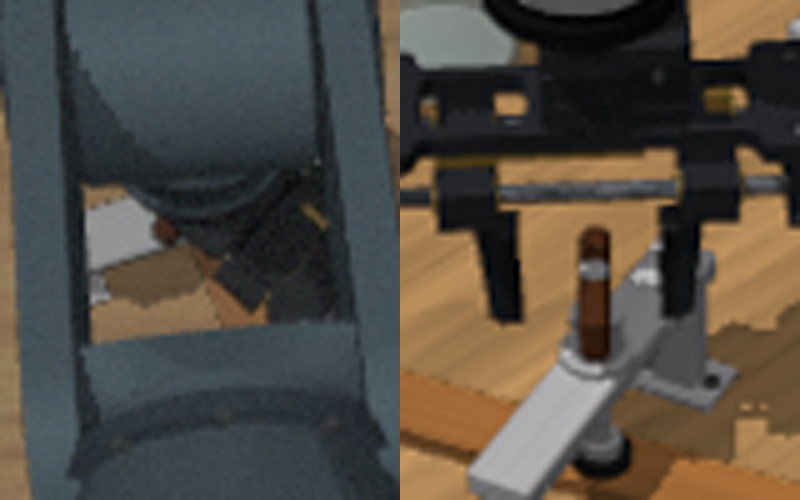

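The fingers straddle the bar: their inner edges average column 592 in the crop and the bar is at 594. Next I close them.

>>> play_rows --targets '[[[0,0,0],[0,0,0.02],30],[[0,0,0],[0,0,0.02],20],[[0,0,0],[0,0,0.02],16],[[0,0,0],[0,0,0.02],8],[[0,0,0],[0,0,0.02],8],[[0,0,0],[0,0,0.02],8],[[0,0,0],[0,0,0.02],8],[[0,0,0],[0,0,0.02],8]]'

```text
time_s: 4.65
eef_pos: [0.5043, 0.1571, 0.1038]
tcp_rot: [0.001, 0.916, 0.401, 0.0]
ft_force: [-4.4, -5.2, 5.1]
finger_gap: 0.144
```

```bash
python3 look.py 3
```

```text
4.65 [0.50428955 0.15713993 0.10375642] (np.float64(47.22192435038741), array([ 0.00126817, -0.00191552, -0.99999736])) [-4.41594279 -5.21129299  5.05435084] [-0.94464344  0.60119511 -0.02221058] 0.14396058516966925
top tcp px (np.float64(311.2253057581349), np.float64(203.5421106850647))
side tcp px (np.float64(282.2697303602411), np.float64(220.04728657602715))
```

View pics/l3.png

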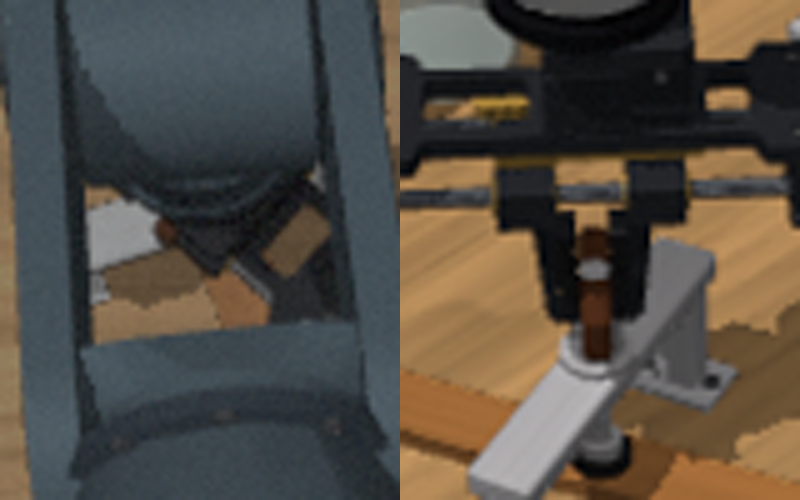

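>>> play_rows --targets '[[[0,0,0.6],[0,0,0],8],[[0,0,1.2],[0,0,0],8],[[0,0,1.8],[0,0,0],8],[[0,0,2.4],[0,0,0],8],[[0,0,3.0],[0,0,0],8],[[0,0,3.7],[0,0,0],8],[[0,0,3.7],[0,0,0],8]]'

```text
time_s: 5.62
eef_pos: [0.504, 0.1568, 0.1038]
tcp_rot: [0.001, 0.988, 0.154, -0.0]
ft_force: [-2.9, -1.8, 3.0]
finger_gap: 0.15
```

```bash
python3 look.py 4; python3 - <<'E'
from cell import observe
from h import *
st=observe();print(plan(st,st["eef_pos"],-27.3))
E
```

```text
5.625 [0.50395635 0.15684871 0.10376755] (np.float64(17.666823125174034), array([ 3.51997659e-04, -2.46129097e-03, -9.99996909e-01])) [-2.85895922 -1.78100506  3.02074759] [-0.30970263  0.27045081 -0.04957834] 0.14956302989542017
top tcp px (np.float64(311.3495945577519), np.float64(203.67840716027064))
side tcp px (np.float64(282.4835389961499), np.float64(220.04901546548146))
(array([ 1.800e-02, -4.000e-03,  5.629e+00]), array([0., 0., 0.]))
```

View pics/l4.png

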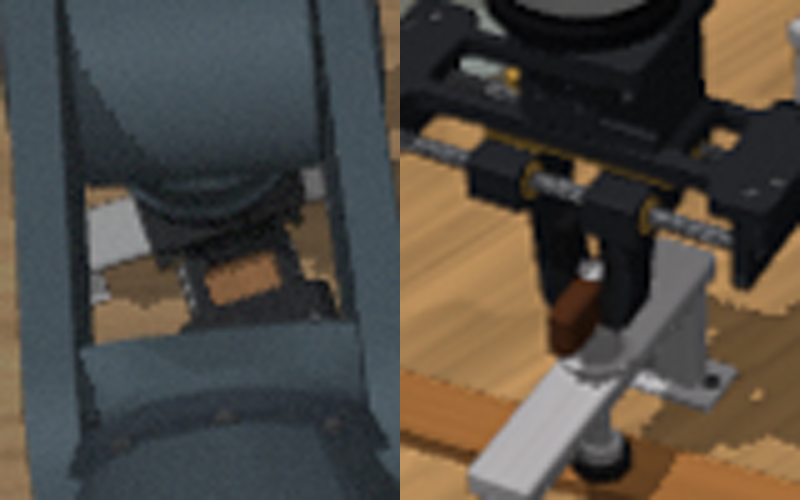

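>>> play_rows --targets '[[[0.02,0,0.6],[0,0,0],8],[[0.02,0,1.2],[0,0,0],8],[[0.02,0,1.8],[0,0,0],8],[[0.02,0,2.4],[0,0,0],8],[[0.02,0,3.0],[0,0,0],8],[[0.02,0,3.6],[0,0,0],8],[[0.02,0,4.2],[0,0,0],8],[[0.02,0,4.8],[0,0,0],8],[[0.02,0,5.4],[0,0,0],8],[[0.02,0,5.65],[0,0,0],8],[[0.02,0,5.65],[0,0,0],8],[[0.02,0,5.65],[0,0,0],8]]'

```text
time_s: 7.22
eef_pos: [0.5034, 0.1569, 0.1038]
tcp_rot: [-0.0, 0.972, -0.237, -0.0]
ft_force: [-4.7, -1.4, 5.9]
finger_gap: 0.144
```

```bash
python3 look.py 5
```

```text
7.225 [0.50343907 0.15689791 0.1037582 ] (np.float64(-27.365401422506086), array([-5.76532904e-04,  2.17296264e-04, -9.99999810e-01])) [-4.72451204 -1.37902779  5.856141  ] [-0.32114077  0.8327863  -0.02950265] 0.14413304611277303
top tcp px (np.float64(311.33221885116916), np.float64(203.89486216129268))
side tcp px (np.float64(282.6429541371516), np.float64(220.17509444652637))
```

View pics/l5.png

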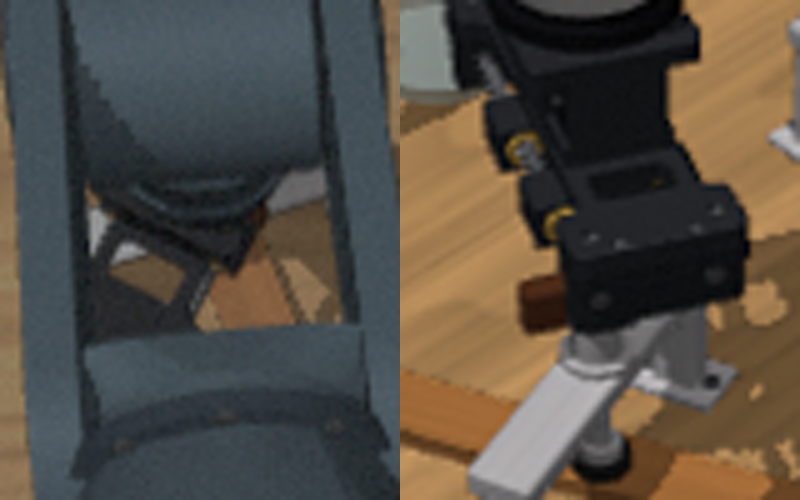

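The gripper reached yaw −27.4°, so I release, rise straight up and swing clear for a check.

>>> play_rows --targets '[[[0,0,0],[0,0,0],40],[[0,0,0],[0,0,0],60],[[0,0,0],[0,0,0],60],[[0,0,0],[0,0,0],60],[[0,0,0],[0,0,0],60],[[0,0,0],[0,0,-1],60],[[0,0,0],[0,0,-2],60],[[0,0,0],[0,0,-2.8],60],[[0,0,0],[0,0,-2.8],60]]'

```text
time_s: 8.45
eef_pos: [0.5057, 0.1571, 0.2477]
tcp_rot: [-0.001, 0.972, -0.236, 0.003]
ft_force: [0.9, 0.5, -0.2]
finger_gap: 0.679
```

```bash
python3 look.py 6; python3 - <<'E'
from cell import observe
from h import *
print(plan(observe(),[.40,-.25,.25],-80))
E
```

```text
8.45 [0.50573821 0.15711453 0.24774139] (np.float64(-27.354385938585473), array([ 7.05859847e-03,  8.44809417e-04, -9.99974731e-01])) [ 0.89839084  0.51449745 -0.1644116 ] [-0.04050556 -0.0800645   0.00523317] 0.6789448460067421
top tcp px (np.float64(310.316570093013), np.float64(192.37335948226283))
side tcp px (np.float64(279.45054985583704), np.float64(161.842381778586))
(array([1.00e-03, 3.00e-03, 6.58e+00]), array([ 1.903,  8.177, -0.13 ]))
```

View pics/l6.png

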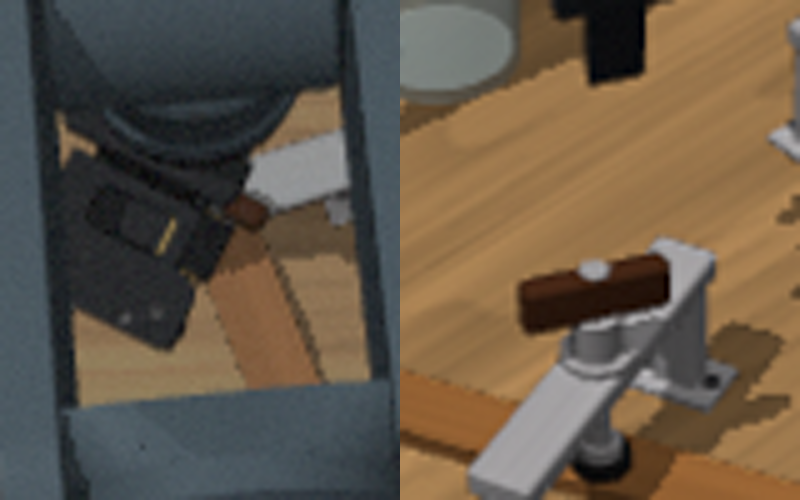

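>>> play_rows --targets '[[[0,0,6.6],[1.9,8.2,-0.13],60],[[0,0,6.6],[1.9,8.2,-0.13],60],[[0,0,6.6],[1.9,8.2,-0.13],60],[[0,0,6.6],[1.9,8.2,-0.13],60],[[0,0,6.6],[1.9,8.2,-0.13],60],[[0,0,6.6],[1.9,8.2,-0.13],60],[[0,0,6.6],[1.9,8.2,-0.13],60],[[0,0,6.6],[1.9,8.2,-0.13],60],[[0,0,6.6],[1.9,8.2,-0.13],60]]'

```text
time_s: 9.68
eef_pos: [0.3988, -0.2499, 0.2485]
tcp_rot: [-0.0, 0.765, -0.644, -0.002]
ft_force: [0.7, -0.1, 0.1]
finger_gap: 0.683
```

```bash
python3 look.py 7; python3 - <<'E'
import pickle,cv2
st,p=pickle.load(open("top7.pkl","rb"))
u0,v0=270,175
im=cv2.resize(p["frame"][v0:v0+60,u0:u0+80,::-1].copy(),None,fx=10,fy=10,interpolation=cv2.INTER_CUBIC)
for k in range(0,80,10): cv2.putText(im,str(u0+k),(k*10,10),0,.4,(0,0,255)); cv2.line(im,(k*10,0),(k*10,600),(0,0,255),1)
for k in range(0,60,10): cv2.putText(im,str(v0+k),(0,k*10+10),0,.4,(0,0,255)); cv2.line(im,(0,k*10),(800,k*10),(0,0,255),1)
cv2.imwrite("pics/top7g.png",im); cv2.imwrite("pics/top7.png",p["frame"][...,::-1])
E
```

```text
9.675 [ 0.39880753 -0.24987147  0.24845943] (np.float64(-80.1902709499093), array([-0.00221955,  0.00291756, -0.99999328])) [ 0.69975381 -0.11178056  0.08194303] [0.00309158 0.02710466 0.01587178] 0.6825048092098124
top tcp px (np.float64(507.1726482551127), np.float64(240.46797025434026))
side tcp px (np.float64(445.85622607731307), np.float64(104.65493285027))
```

View pics/top7g.png

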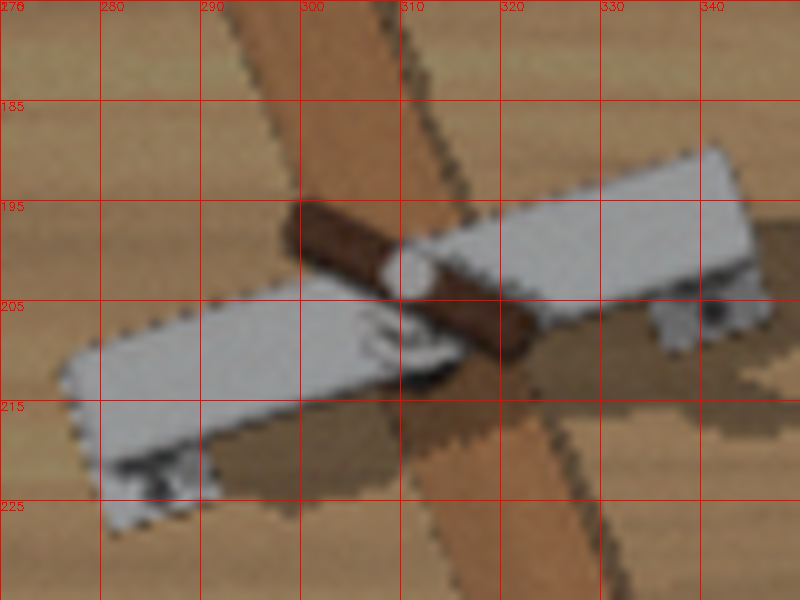

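View pics/top7.png

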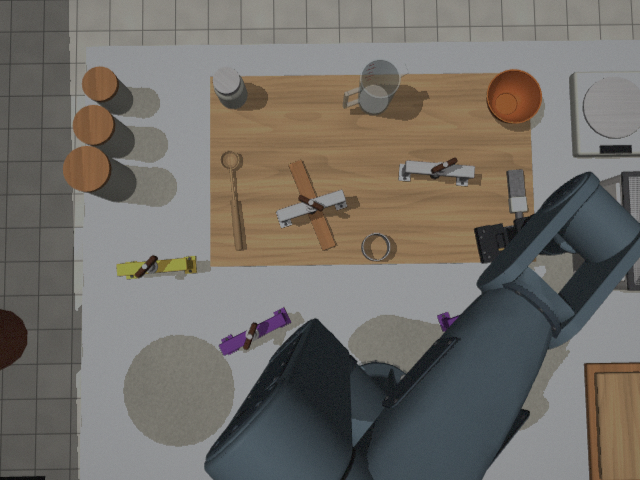

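```bash
python3 - <<'E'
import pickle,cv2,numpy as np
from h import *
p0=pickle.load(open("top0.pkl","rb"));st,p=pickle.load(open("top7.pkl","rb"))
def fit(p,u0,u1,v0,v1):
    f=cv2.resize(p["frame"][v0:v1,u0:u1],None,fx=4,fy=4,interpolation=cv2.INTER_CUBIC).astype(int)
    m=((f.sum(2)<150)&(f[...,0]>f[...,2]+18)).astype(np.uint8)
    n,l,s,c=cv2.connectedComponentsWithStats(m); k=[i for i in range(1,n) if s[i,4]>200]
    ys,xs=np.nonzero(np.isin(l,k)); (c0,wh,a)=cv2.minAreaRect(np.stack([xs,ys],1).astype(np.float32)); 
    vx,vy,_,_=cv2.fitLine(np.stack([xs,ys],1).astype(np.float32),2,0,.01,.01).ravel()
    A=[atz(p,u0+c0[0]/4+t*vx,v0+c0[1]/4+t*vy,.124) for t in (-10,10)]; d=A[1]-A[0]
    print(len(k),c0,wh,np.degrees(np.arctan2(d[1],d[0])))
fit(p0,296,326,188,216);fit(p,296,326,190,216)
d=cv2.absdiff(p0["frame"],p["frame"]).sum(2)
for n,(u0,u1,v0,v1) in dict(rule_top=(285,315,158,192),rule_bot=(312,340,218,252),spare=(395,478,150,190)).items(): print(n,d[v0:v1,u0:u1].mean(),np.percentile(d[v0:v1,u0:u1],99))
e=np.array(atz(p,322.0,208.3,.124))-atz(p,300,197.2,.124);print(np.degrees(np.arctan2(e[1],e[0])))
E
```

```text
2 (59.75, 58.75) (20.50609588623047, 104.65180206298828) -44.927248408434295
2 (59.57872772216797, 53.74181365966797) (109.1268310546875, 23.75177764892578) -118.78970456634087
rule_top 11.333333333333334 25.0
rule_bot 14.152310924369749 120.0
spare 11.758734939759035 26.0
-117.81154081017308
```

```bash
python3 -c "
from cell import close_job
print(close_job())"
```

```text
the job is handed in; nothing more can be done
None
```

I tightened the aluminium clamp that has the rule under it and handed the job in at about 9.8 s. I gripped its knob and turned it clockwise, first to the beam's line where the foot touches, then 45° more. I then let go, rose straight up and moved the arm clear.

**Last checks:**
- **Knob angle:** The gripper ended at −27.4°, which puts the bar at −117.4°, about 45° past the beam's line at −72.3°. In the last top picture the bar measured −117.8° by eye and −118.8° by a mask fit. That mask fit also read the starting angle about 2° off, so I take the bar to be about 45° past the beam, give or take 1–2°.
- **Rule and empty clamp:** The rule's far end and the empty clamp's knob show no change from the first picture. The rule's near end shows some pixel differences, which I put down to the arm's shadow; the rule looks to be in the same place.
- **Forces:** The wrist force stayed under about 10 N in every reading.

The two cameras disagreed by about 5 mm on the knob's position. I settled it by comparing where the fingertips appeared in the side view with where they should have been. The fingers then closed on the bar at 12.7 mm, which matches its 13 mm width.

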